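# Pin the scan plate to the cam jack and hold it at full lift

### The job

Get the chromed shell ready for a scan: take the loose steel pin from its stand and push it fully home, head down on the plate, through the plate's hole and the jack deck's hole beneath it, and let go of it while the cam lever is still down. Then swing the cam lever up to the top of its lift (lever standing straight up, deck at its highest; beyond that the deck sinks again) and finish while still holding the lever by its black grip there, as it springs back if let go. Leave the tape roll, phone and computer mouse where they are.

Things in the scene. Friction and masses are not known exactly. Their poses are not given: they have to be found in the camera images.
- jack: Scanning jack fixed to the table: dark steel base 210 x 140 x 12 mm, two cheeks with the cam shaft, a dark steel deck 206 x 114 mm on top (top surface 100 mm above the table while the lever is down). Origin: centre of the base's underside; x along the deck, from the lever's rest side to the pin hole side; z up. The space below the pin hole is free.
- plate: Loose aluminium plate 190 x 100 x 8 mm lying in the deck between rims 6 mm high (1 to 1.5 mm play), with a chromed mouse-like shell fixed on it (112 x 64 mm, 38 mm high, centred 28 mm towards -x). Origin: centre of the plate's underside; axes as the jack's.
- plate_hole (a point): Mouth of the plate's pin hole, at the plate's top surface, 70 mm from its centre on the end of the plate that the shell leaves free; 16 mm diameter, through the 8 mm plate, chamfered 2 mm.
- deck_hole (a point): Mouth of the deck's hole at the deck's top surface (under the plate, 8 mm below point plate_hole); 17 mm diameter, through the 10 mm deck. z up.
- stand: Pale wooden block 60 x 60 x 46 mm, fixed to the table, with a 16 mm hole down its middle in which the pin stands. Origin: centre of its underside.
- pin: Loose steel pin, about 80 g: shank 12 mm diameter, 40 mm long, tip tapered over 7 mm; on top a round head 22 mm diameter, 30 mm high, to grip. Origin: centre of the tip; z from tip to head (head from z = 40 to 70 mm). It hangs upright in the stand by its head, whose underside is 46 mm above the table. Fully home in the jack, the head's underside lies on the plate.
- handle: Black round grip, free to spin on its pin, on the end of the cam lever: 16 mm diameter, 68 mm long, along the jack's y, sticking out sideways (jack -y) from the 10 mm thick lever arm, clear of the deck. Origin: middle of the grip, on its centre line, 120 mm from the cam shaft's axis; at rest 60 mm above the table, straight up 180 mm.
- cam_axis (a point): Point on the cam shaft's axis (which runs along the jack's y, 60 mm above the table) level with the middle of the grip; the grip's centre circles this point at 120 mm.
- lever (a joint): Angle of the cam lever in rad. 0: down against its stop, level and pointing to the jack's -x; it turns up and over towards +x. 1.571: straight up, the deck at its highest. Stop at 2.2, where the deck has sunk again. A spring always pulls it back to 0: at the grip it takes about 4 N all the way.
- deck (a joint): Height of the deck above its rest, in m: 0.018 times the sine of the lever angle, so 0.018 at the top.
- tape_roll: Roll of yellow tape lying flat, 92 mm diameter, 24 mm high; not to be disturbed. Origin: centre of its underside.
- phone: Phone lying flat, 150 x 72 x 9 mm; not to be disturbed. Origin: centre of its underside.
- computer_mouse: Black computer mouse, 115 x 64 x 38 mm; not to be disturbed. Origin: centre of its underside.

How it is judged:
By the outcome, as a careful person would: the job done as asked, in the order asked, and still so for the second after the job is handed in, while the arm keeps its last pose, push and grip.
It also fails if it takes over 72 s, if anything falls off the work surface, if the arm or the gripper's body presses on something with over 40 N, if the wrist force passes 120 N, or if a joint passes its speed limit or range.

### The arm

A 6-joint arm with a two-finger parallel gripper is mounted at the origin on the work surface. World frame = base frame: x ahead of the robot, y to its left, z up, the work surface at z = 0. Lengths are in m, angles in rad, forces in N, time in s.
With the tool pointing down it reaches from about 0.4 to 0.825 m from the base axis. Payload 7 kg.
Tool frame: the origin (TCP) lies on the centre line of the jaws, within the pads' length; the fingertips stand 19 mm ahead of it and the grasp point (between the pads) is the TCP; z points along the fingers, y is the line along which they close (so a half turn about z gives the same grasp; the last joint's range is limited). The gripper opens to 88 mm and grips with 3 to 60 N. Pads are 19 mm wide; open, the fingers measure 130 mm over their backs; the gripper's body (78 mm by 193 mm) begins 47 mm behind the grasp point.
Start: joints at [1.391, 0.359, 0.012, 0, -1.224, -0.288], TCP at [0.304, 0.602, 0.214] pointing down, gripper open.
Joint ranges: [-3.07, 3.07], [-1.43, 2.12], [-1.02, 1.25], [-3.03, 1.67], [-3.05, -0], [-3.03, 3.03]. Speed limits (rad/s): [2.39, 2.39, 3.01, 3.14, 3.14, 3.14].

### API

Orientations are given as [roll, pitch, yaw] about the fixed x, y, z axes, in that order (R = Rz(yaw) Ry(pitch) Rx(roll)).
In Python, from station import arm, imaging, models gives the robot as it stands.
- The arm moves only by the tool play_rows, never from a script. Its arguments are lists of equal length, an entry for each row: "travel": the shift along the tool's x, y, z in units of 25 mm (1.0 is 25 mm), a list of three; "twist": the turn about the tool's z in units of 0.15 rad (1.0 is 0.15 rad). A call has 1 to 8 rows; each row shifts and turns the commanded pose from where the row before left it, along the tool's axes as they then stand; what a row does not reach is not made up. A row lasts 1/8 s, in which the tool goes at most 62.5 mm and 10.7 degrees, less where a joint would pass 70% of its speed; a pose out of reach is approached as far as the arm can. A call with a number of a shift or a turn outside -1 to 1 is refused whole. A call with a gripper value outside its range is refused whole. "fingers" is the opening, from 0 (shut) to 1 (fully open), set as the call begins (left out, the last holds). The fingers move at their own pace and stop on an object; "newtons" is the grip in N (left out, the last holds). Time passes only in rows, so rows that do not move let the fingers close. It gives the time, the measured TCP pose, the force, the opening and the grip force at its end, in the units of the state.
- arm.get_state(): the state, without advancing time (a new reading comes with each control period).
- imaging.grab_frame(name): name is "scene" or "top"; returns a dict with "pixels" (480x640x3 uint8, red, green, blue), "fx", "fy", "cx", "cy" (pixels), "distortion" ([k1, k2, p1, p2, k3] as OpenCV has them; the pictures are not rectified), "R" (3x3) and "t" (3): a world point X has camera coordinates R X + t. Camera axes: x right, y down, z forward; pixel columns grow to the right and rows downward; lengths in m; the calibration is good to about 2 mm. A picture is of the moment at which its call begins. There is no depth.
- arm.job_done(): hands the job in; it is judged then, once.
Trained networks look in the newest picture that a camera, given by its name, has taken for a name from the list of things; names that differ only in an ending like _2 or _b are one class to them, and where a whole thing is asked for, a point or a joint stands for the part that bears it (a point fixed in the world has none). Each returns a list of dicts, best first, with "confidence" (0 to 1); they miss things now and then, are a little off and sometimes report something else, mostly with a low value. They report only what shows in the picture. A call takes as long as a camera call.
- models.boxes_of(name, camera): "extent" ([centre column, centre row, width, height] in pixels, round what is visible of it).
- models.silhouettes(name, camera): "pixels" (480x640 bool, what is visible of it) and "extent" ([centre column, centre row, width, height] in pixels, round what is visible of it).
The state is a dict: "t": time; "q": joint angles; "qd": joint speeds; "joint_efforts": joint torques, N m; "eef_pos": TCP position; "ee_rot": TCP orientation; "force": force on the tool from outside, world axes, zero at the start; "moment": the same for the moment, N m; "width": finger opening in m; "gripper_force": force on a finger pad.
Only numpy, scipy, OpenCV 4.12 (cv2) and the standard library are available. Lean on these libraries where they do the work, as an engineer would, in place of code of your own. Each camera call takes 0.05 s, during which the arm holds its last target. There are 200 camera calls.

## Working session

There is one attempt and no reset: what is moved stays moved. The work goes in short steps, Python scripts to look and compute and a tool call to move; the robot and the scene stay as the last step left them, time stands still between calls to the robot, and variables do not carry over. Pictures are saved under pics/ and viewed, at most 10 in all, crops included, and the job is handed in when it is done.

Besides the shell and the picture viewer there is one more tool, called after "Request:" as name(argument=value, ...), one argument or row to a line, values as JSON. play_rows: Moves the arm, as the interface text tells. Shifts and turns lie within -1 to 1; 1 stands for 25 mm of shift or 0.15 rad of turn. Its arguments: {"type":"object","properties":{"travel":{"type":"array","items":{"type":"array","items":{"type":"number"}}},"twist":{"type":"array","items":{"type":"number"}},"fingers":{"type":"number"},"newtons":{"type":"number"}},"required":["travel","twist"]}

```bash
mkdir -p pics; cat > h.py <<'E'
import numpy as np, cv2
from station import arm, imaging, models
def grab(n,save=None):
    f=imaging.grab_frame(n)
    if save: cv2.imwrite('pics/'+save,f['pixels'][:,:,::-1])
    f['K']=np.array([[f['fx'],0,f['cx']],[0,f['fy'],f['cy']],[0,0,1.]]);f['d']=np.array(f['distortion'],float)
    f['R']=np.array(f['R']);f['t']=np.array(f['t']);return f
def proj(f,P):
    return cv2.projectPoints(np.array(P,float).reshape(-1,1,3),cv2.Rodrigues(f['R'])[0],f['t'],f['K'],f['d'])[0].reshape(-1,2)
def ray(f,uv,z):
    p=cv2.undistortPoints(np.array(uv,float).reshape(-1,1,2),f['K'],f['d']).reshape(-1,2)
    c=-f['R'].T@f['t']; D=np.c_[p,np.ones(len(p))]@f['R']
    return c+D*((z-c[2])/D[:,2])[:,None]
E
python3 - <<'E'
from h import *
for c in ['scene','top']:
    f=grab(c,c+'0.png'); print(c,'cam',-f['R'].T@f['t'],f['R'][2])
    for n in ['jack','plate','plate_hole','stand','pin','handle','lever','tape_roll','phone','computer_mouse']:
        print(n,[(round(b['confidence'],2),np.round(b['extent']).tolist()) for b in models.boxes_of(n,c)[:3]])
s=arm.get_state();print(s)
E
```

```text
scene cam [ 0.91209442 -0.37823252  0.80912498] [-0.38880577  0.41370765 -0.82321082]
jack [(0.7, [348.0, 233.0, 101.0, 87.0]), (0.59, [324.0, 250.0, 149.0, 123.0])]
plate [(0.59, [346.0, 238.0, 96.0, 86.0])]
plate_hole [(0.59, [347.0, 232.0, 101.0, 90.0])]
stand [(0.88, [385.0, 149.0, 32.0, 33.0])]
pin [(0.52, [385.0, 135.0, 9.0, 8.0])]
handle [(0.8, [263.0, 232.0, 25.0, 18.0]), (0.26, [438.0, 213.0, 65.0, 56.0])]
lever [(0.7, [287.0, 246.0, 77.0, 52.0])]
tape_roll [(0.91, [177.0, 333.0, 53.0, 49.0])]
phone [(0.96, [437.0, 215.0, 69.0, 54.0]), (0.43, [387.0, 136.0, 11.0, 12.0])]
computer_mouse [(0.69, [260.0, 401.0, 45.0, 60.0]), (0.15, [347.0, 233.0, 111.0, 98.0])]
top cam [0.32210393 0.01236617 1.22718689] [ 0.24176524 -0.02057045 -0.97011671]
jack [(0.96, [309.0, 242.0, 93.0, 105.0])]
plate [(0.77, [292.0, 233.0, 52.0, 83.0])]
plate_hole [(0.72, [294.0, 232.0, 50.0, 85.0]), (0.4, [311.0, 242.0, 87.0, 103.0])]
stand [(0.94, [173.0, 301.0, 32.0, 36.0])]
pin [(0.64, [168.0, 300.0, 14.0, 11.0]), (0.54, [296.0, 232.0, 53.0, 83.0])]
handle [(0.54, [342.0, 291.0, 30.0, 8.0])]
lever []
t
[... 194 characters left out ...]
.0, 90.0, 102.0])]
{'t': 1.1, 'q': array([ 1.39109702e+00,  3.58608450e-01,  1.18920965e-02, -2.69917554e-05,
       -1.22412653e+00, -2.88126514e-01]), 'qd': array([ 2.17772097e-03, -6.94683811e-06,  1.11926779e-04, -8.82308092e-05,
        1.05581737e-03,  3.62055053e-05]), 'joint_efforts': array([-1.52899709e-03, -5.82387829e+01,  2.93309033e+01,  7.00251773e+00,
        1.24959456e-02, -1.97684335e-05]), 'eef_pos': array([0.30436706, 0.60243748, 0.21404746]), 'ee_rot': array([ 3.14154080e+00,  1.11104170e-05, -4.67834994e-01]), 'force': array([0.48407768, 1.31437755, 1.2713496 ]), 'moment': array([ 0.01921493, -0.00501701, -0.00636497]), 'gripper_force': 0.0, 'width': 0.0872320617765443}
```

View pics/top0.png

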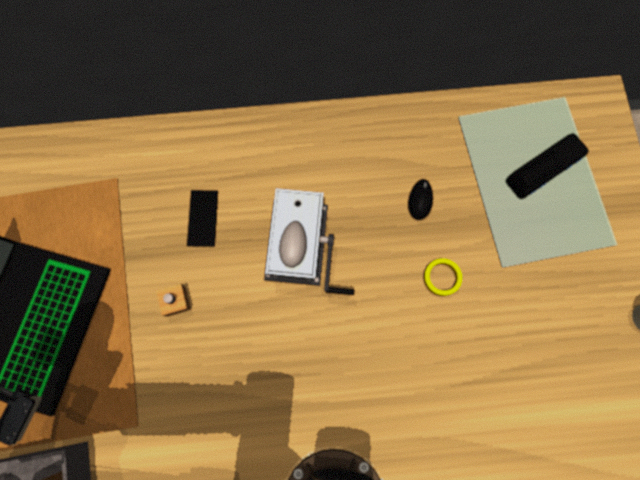

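View pics/scene0.png

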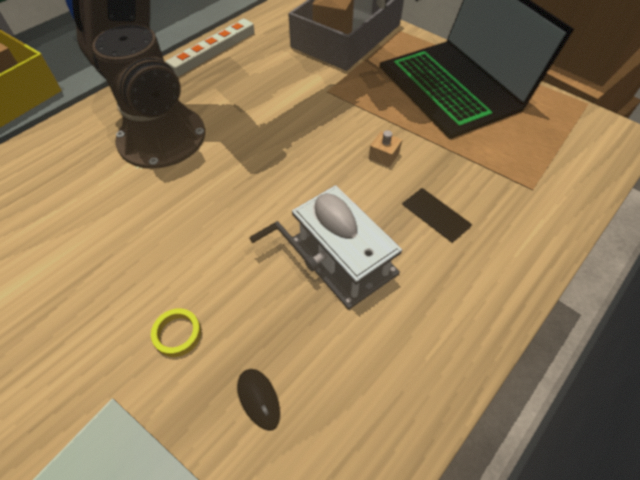

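The top view shows the plate hole at (297,203), grip at (340,291), and pin head at (169,298). In the scene view they are at (369,252), (264,233) and (387,137).

```bash
python3 - <<'E'
from h import *
F={c:grab(c) for c in ['scene','top']}
def blob(c,uv,r,mode):
    g=cv2.cvtColor(F[c]['pixels'],cv2.COLOR_RGB2GRAY).astype(float)
    u,v=uv;p=g[v-r:v+r+1,u-r:u+r+1]
    w=np.clip(np.median(p)-15-p,0,None) if mode=='d' else p*0
    yy,xx=np.mgrid[v-r:v+r+1,u-r:u+r+1]
    return np.array([(w*xx).sum(),(w*yy).sum()])/w.sum()
hs=blob('scene',(369,252),7,'d');ht=blob('top',(297,203),6,'d')
print('hole',hs,ht,ray(F['scene'],hs,.108),ray(F['top'],ht,.108))
for n,z in [('handle',.06),('pin',.076),('stand',.046),('plate',.108)]:
  for c in F:
    for s in models.silhouettes(n,c)[:2]:
        m=s['pixels'];ys,xs=np.nonzero(m);q=np.array([xs.mean(),ys.mean()])
        print(n,c,round(s['confidence'],2),m.sum(),q,ray(F[c],q,z),
          ray(F[c],cv2.boxPoints(cv2.minAreaRect(np.c_[xs,ys].astype(np.float32))),z)[:,:2].round(4).tolist())
a=F['top']['pixels'][180:305,255:365];b=F['scene']['pixels'][175:310,240:410]
t=F['top']['pixels'][270:330,140:205];u=F['scene']['pixels'][120:175,360:415]
R=lambda i,w,h:cv2.resize(i,(w,h),interpolation=cv2.INTER_CUBIC)
cv2.imwrite('pics/m.png',np.vstack([np.hstack([R(a,330,375),R(b,470,375)]),np.hstack([R(t,244,225),R(u,225,225),np.zeros((225,331,3),np.uint8)])])[:,:,::-1])
E
```

```text
hole [368.1612574  252.39865279] [297.39931507 203.12808219] [[0.6800185  0.02043208 0.108     ]] [[0.6770997  0.02048244 0.108     ]]
handle scene 0.66 193 [263.75129534 231.97409326] [[ 0.46975316 -0.05892976  0.06      ]] [[0.4542, -0.0873], [0.4667, -0.0253], [0.484, -0.0319], [0.4713, -0.0931]]
handle top 0.68 201 [340.30348259 290.99004975] [[ 0.46753297 -0.06125344  0.06      ]] [[0.4798, -0.0311], [0.4741, -0.092], [0.4554, -0.0899], [0.4611, -0.0292]]
pin scene 0.43 115 [386.86956522 137.71304348] [[0.49858403 0.3270187  0.076     ]] [[0.4755, 0.3381], [0.4918, 0.3527], [0.5189, 0.3162], [0.503, 0.302]]
pin scene 0.18 814 [349.43243243 255.6031941 ] [[0.64665145 0.00793611 0.076     ]] [[0.4874, -0.0027], [0.4751, 0.1389], [0.7173, 0.0879], [0.7144, -0.0353]]
pin top 0.42 95 [168.51578947 298.45263158] [[0.48529792 0.33691727 0.076     ]] [[0.4968, 0.3494], [0.4944, 0.324], [0.4736, 0.3245], [0.476, 0.3498]]
stand scene 0.69 705 [384.47092199 150.3106383 ] [[0.50419831 0.31621736 0.046     ]] [[0.4854, 0.2643], [0.4425, 0.3606], [0.5181, 0.3773], [0.5564, 0.282]]
stand top 0.74 751 [172.81091877 300.88149134] [[0.48284837 0.33536457 0.046     ]] [[0.5106, 0.3807], [0.5233, 0.3081], [0.4564, 0.2928], [0.4441, 0.3645]]
plate top 0.76 3506 [293.87963491 233.16029663] [[0.60520802 0.03479545 0.108     ]] [[0.5238, 0.104], [0.7156, 0.0662], [0.6915, -0.0383], [0.5013, 0.0036]]
```

View pics/m.png

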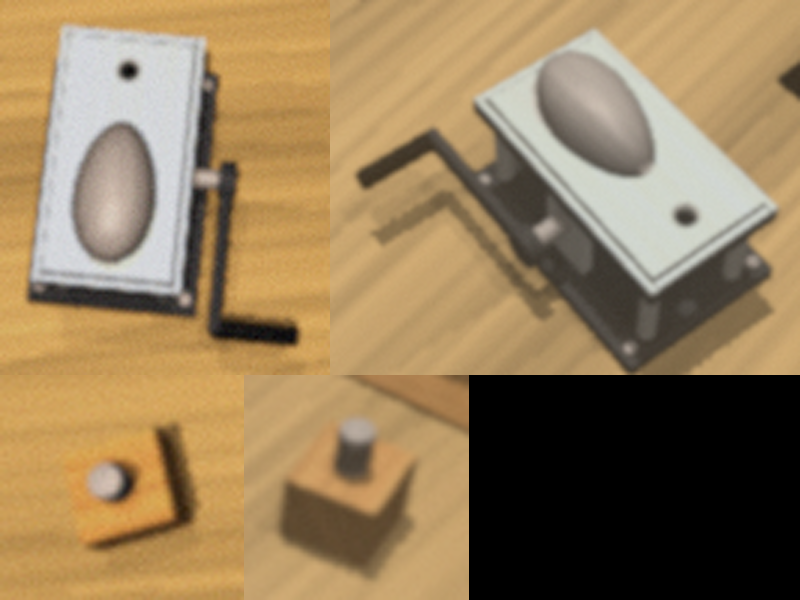

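The montage shows the plate corners, the hole, and the pin head's top face clearly in both views.

```bash
python3 - <<'E'
from h import *
from scipy.optimize import least_squares
F={c:grab(c) for c in ['scene','top']}
ct=np.array([(62,28),(205,38),(180,293),(33,282)])/3.+[255,180]
cs=(np.array([(595,30),(777,212),(652,293),(475,102)])-[330,0])/2.765+[240,175]
# deck-rim corners in jack frame at z=.106 : top order: (+x,+y),(+x,-y),(-x,-y),(-x,+y)
C=lambda s:[(s[0]*.103,s[1]*.057,.106)]
ot=[(1,1),(1,-1),(-1,-1),(-1,1)]; os_=[(-1,1),(1,1),(1,-1),(-1,-1)]
hole=(.07,0,.1075)
def pts(p,L):
    x,y,w=p[:3];c,s=np.cos(w),np.sin(w);L=np.array(L,float)
    return np.c_[x+c*L[:,0]-s*L[:,1],y+s*L[:,0]+c*L[:,1],L[:,2]]
obs={'top':([C(o)[0] for o in ot]+[hole],np.r_[ct,[[297.4,203.1]]],[340.3,291.0]),'scene':([C(o)[0] for o in os_]+[hole],np.r_[cs,[[368.3,252.2]]],[263.75,232.0])}
def res(p,cs_=('top','scene')):
    return np.concatenate([(proj(F[c],pts(p,obs[c][0]+[(-.12,p[3],.06)]))-np.r_[obs[c][1],[obs[c][2]]]).ravel() for c in cs_])
for cc in [('top','scene'),('top',),('scene',)]:
    r=least_squares(lambda p:res(p,cc),[.607,.03,-.12,-.1]);print(cc,r.x.round(4),'hole',pts(r.x,[hole]).round(4),'handle',pts(r.x,[(-.12,r.x[3],.06)]).round(4));print(r.fun.round(1))
print('pin top',ray(F['top'],[168.2,298.1],.076),ray(F['scene'],[387.6,133.9],.076))
print('pin top base',ray(F['top'],[168.5,298.4],.068))
E
```

```text
('top', 'scene') [ 0.6104  0.0328 -0.1907 -0.118 ] hole [[0.6791 0.0195 0.1075]] handle [[ 0.4702 -0.0604  0.06  ]]
[-0.3 -2.2 -0.2 -1.1 -0.3 -0.5 -1.1 -1.6  0.3 -0.8 -0.5 -1.1 -1.2 -1.1
 -0.3 -2.2 -1.   0.  -1.7 -1.7 -0.8  0.4 -0.3  0.5]
('top',) [ 0.6073  0.0322 -0.1818 -0.1172] hole [[0.6761 0.0196 0.1075]] handle [[ 0.468  -0.0613  0.06  ]]
[-0.3 -0.8 -0.2 -0.1  0.5  0.7 -0.4 -0.   0.4  0.5  0.  -0.2]
('scene',) [ 0.6128  0.0329 -0.1982 -0.1185] hole [[0.6814 0.0191 0.1075]] handle [[ 0.4718 -0.0597  0.06  ]]
[ 0.1 -0.6  0.6 -1.1 -0.4  0.8 -0.6 -1.4 -0.   1.2  0.4  0.7]
pin top [[0.48618138 0.33762665 0.076     ]] [[0.4918375  0.33891336 0.076     ]]
pin top base [[0.48655798 0.33920659 0.068     ]]
```

Request:
play_rows(
  travel=[
    [0,0,0],
    [0,0,0],
    [1,1,0],
    [1,1,0],
    [1,1,0],
    [1,1,0],
    [1,1,0],
    [1,1,0],
  ],
  twist=[-0.92,-0.92,0,0,0,0,0,0],
  fingers=0.6,
)

```text
t: 2.7
eef_pos: [0.4236, 0.4256, 0.2143]
ee_rot: [-3.141, -0.0, -0.192]
force: [1.2, 0.4, -0.1]
width: 0.0531
gripper_force: 0.0
```

Request:
play_rows(
  travel=[
    [1,1,0],
    [1,1,0],
    [1,0.9,0.5],
    [0.2,0,1],
    [0,0,0.8],
    [0,0,0],
  ],
  twist=[0,0,0,0,0,0],
)

```text
t: 3.45
eef_pos: [0.4871, 0.3392, 0.1552]
ee_rot: [3.139, 0.002, -0.192]
force: [0.3, -0.3, 0.3]
width: 0.053
gripper_force: 0.0
```

```bash
cat >> h.py <<'E'
def delta(T):
    s=arm.get_state();p=s['eef_pos'];y=s['ee_rot'][2];c,n=np.cos(y),np.sin(y);d=(np.array(T)-p)*40
    print('t',round(s['t'],2),'p',p.round(4),'rot',s['ee_rot'].round(3),'F',s['force'].round(1),'w',round(s['width'],4),'units',(d@np.array([[c,n,0],[n,-c,0],[0,0,-1]]).T).round(2))
E
python3 - <<'E'
from h import *
f=grab('top');g=grab('scene')
delta([.489,.338,.068])
R=lambda i,w,h:cv2.resize(i,(w,h),interpolation=cv2.INTER_CUBIC)
cv2.imwrite('pics/m2.png',np.hstack([R(f['pixels'][250:350,110:210],400,400),R(g['pixels'][80:180,340:440],400,400)])[:,:,::-1])
E
```

```text
t 3.55 p [0.488  0.3405 0.1572] rot [-3.141e+00 -1.000e-03 -1.910e-01] F [ 1.6 -0.3  0.7] w 0.0524 units [0.06 0.09 3.57]
```

View pics/m2.png

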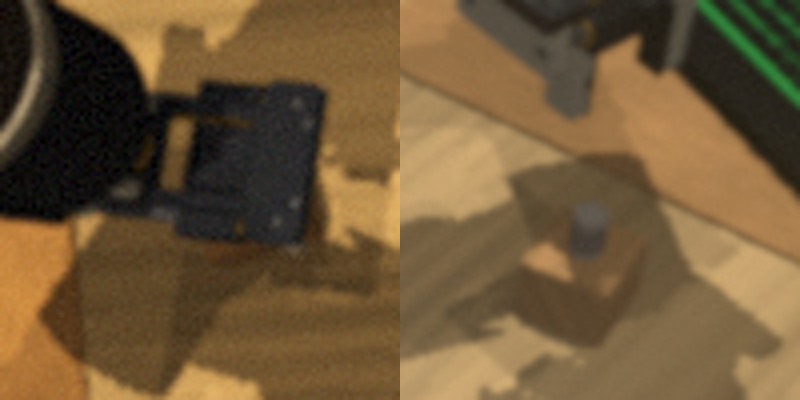

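The open jaws stand above the pin, which sits at about (590,225) in the scene crop. I'll descend and grip.

Request:
play_rows(
  travel=[
    [0.06,0.09,0.8],
    [0,0,0.8],
    [0,0,0.8],
    [0,0,0.6],
    [0,0,0.55],
    [0,0,0],
  ],
  twist=[0,0,0,0,0,0],
)

```text
t: 4.3
eef_pos: [0.4884, 0.3374, 0.0671]
ee_rot: [3.14, 0.001, -0.192]
force: [-0.3, 0.2, 0.6]
width: 0.0527
gripper_force: 0.0
```

Request:
play_rows(
  travel=[
    [0,0,0],
    [0,0,0],
    [0,0,0],
    [0,0,0],
    [0,0,0],
  ],
  twist=[0,0,0,0,0],
  fingers=0,
  newtons=25,
)

```text
t: 4.92
eef_pos: [0.4888, 0.3377, 0.0679]
ee_rot: [-3.141, -0.0, -0.192]
force: [0.4, 0.0, 0.5]
width: 0.0083
gripper_force: 0.0
```

Request:
play_rows(
  travel=[
    [0,0,0],
    [0,0,0],
  ],
  twist=[0,0],
)

```text
t: 5.18
eef_pos: [0.4888, 0.3377, 0.0678]
ee_rot: [3.142, -0.0, -0.192]
force: [-0.3, -0.1, 0.8]
width: 0.0005
gripper_force: 0.0
```

```bash
python3 - <<'E'
from h import *
f=grab('top');g=grab('scene')
delta([.489,.338,.068])
print(proj(g,[[.489,.338,.068],[.489,.338,.049]]))
R=lambda i,w,h:cv2.resize(i,(w,h),interpolation=cv2.INTER_CUBIC)
cv2.imwrite('pics/m3.png',np.hstack([R(f['pixels'][260:340,130:210],400,400),R(g['pixels'][100:180,350:430],400,400)])[:,:,::-1])
E
```

```text
t 5.28 p [0.4888 0.3377 0.0678] rot [ 3.142 -0.    -0.192] F [0.5 0.4 0.3] w 0.0007 units [ 0.01 -0.01 -0.01]
[[386.01502264 136.0608609 ]
 [385.04197398 141.88530526]]
```

View pics/m3.png

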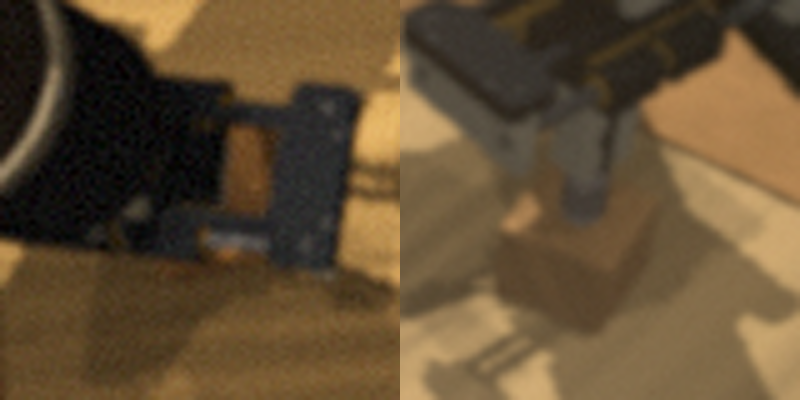

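Jaws shut empty. The pin still stands at about (387,138) and the fingers hide its upper half. I'll open, raise and check the tool position against its projection.

Request:
play_rows(
  travel=[
    [0,0,0],
    [0,0,0],
    [0,0,0],
    [0,0,-1],
    [0,0,-1],
  ],
  twist=[0,0,0,0,0],
  fingers=0.6,
)

```text
t: 5.9
eef_pos: [0.4887, 0.3375, 0.1181]
ee_rot: [3.141, 0.0, -0.192]
force: [0.2, 0.4, -0.6]
width: 0.045
gripper_force: 0.0
```

```bash
python3 - <<'E'
from h import *
g=grab('scene')
s=arm.get_state();p=s['eef_pos'];y=s['ee_rot'][2];w=s['width']/2
delta([.489,.338,.068])
ty=np.array([np.sin(y),-np.cos(y),0]);dn=np.array([0,0,-.019])
P=[p+w*ty+dn,p-w*ty+dn,p+w*ty,p-w*ty,[.489,.338,.076]]
uv=proj(g,P);print(uv)
u0,v0=345,90
im=cv2.resize(g['pixels'][v0:v0+75,u0:u0+90],None,fx=8,fy=8,interpolation=cv2.INTER_CUBIC)
im=np.clip(im*1.5,0,255).astype(np.uint8).copy()
for i,q in enumerate(uv): cv2.circle(im,tuple(int(a) for a in (q-[u0,v0])*8+4),4,[(255,0,0),(255,0,0),(0,255,0),(0,255,0),(255,0,255)][i],-1)
cv2.imwrite('pics/m4.png',im[:,:,::-1])
E
```

```text
t 5.95 p [0.4902 0.3389 0.122 ] rot [-3.138e+00 -3.000e-03 -1.910e-01] F [0.9 1.4 2.8] w 0.0486 units [-0.04  0.04  2.16]
[[380.85284342 129.13389868]
 [396.07537801 120.77006649]
 [381.81183682 122.81258674]
 [397.24936312 114.42125714]
 [386.43327047 133.55728695]]
```

View pics/m4.png

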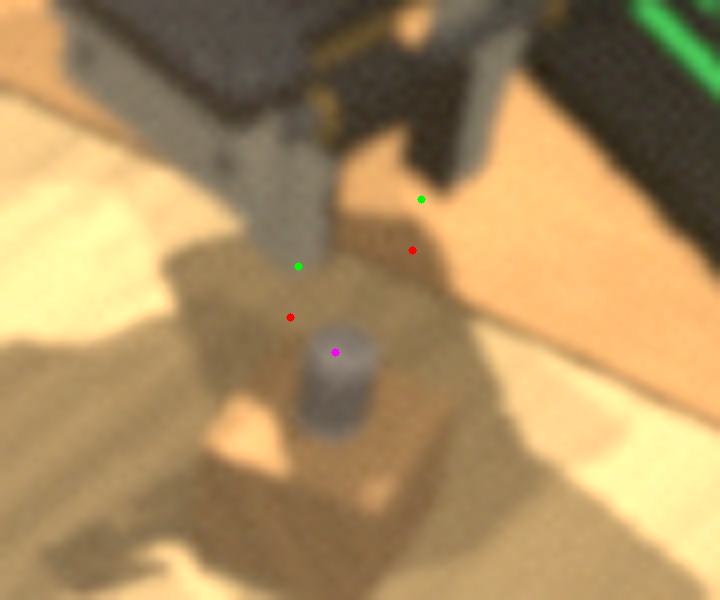

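The fingertips (crop (300,268) and (440,190)) appear about 7 px above where the projection puts them. The real tips therefore seem to be about 2 cm higher than nominal, just over the pin. I'll descend further in small steps and watch the force.

Request:
play_rows(
  travel=[
    [0,0,0.8],
    [0,0,0.8],
    [0,0,0.4],
    [0,0,0.15],
    [0,0,0.15],
    [0,0,0.1],
    [0,0,0.1],
    [0,0,0],
  ],
  twist=[0,0,0,0,0,0,0,0],
)

```text
t: 6.95
eef_pos: [0.4888, 0.3377, 0.0553]
ee_rot: [3.142, 0.0, -0.192]
force: [-0.0, -0.9, -1.1]
width: 0.0526
gripper_force: 0.0
```

Request:
play_rows(
  travel=[
    [0,0,0.1],
    [0,0,0.1],
    [0,0,0],
  ],
  twist=[0,0,0],
)

```text
t: 7.32
eef_pos: [0.4887, 0.3375, 0.05]
ee_rot: [3.141, 0.0, -0.192]
force: [-0.3, 0.2, 0.2]
width: 0.0528
gripper_force: 0.0
```

Request:
play_rows(
  travel=[
    [0,0,0],
    [0,0,0],
    [0,0,0],
    [0,0,0],
    [0,0,0],
    [0,0,0],
  ],
  twist=[0,0,0,0,0,0],
  fingers=0,
  newtons=20,
)

```text
t: 8.07
eef_pos: [0.4889, 0.3379, 0.0504]
ee_rot: [-3.141, -0.0, -0.192]
force: [0.1, 1.0, 0.0]
width: 0.0212
gripper_force: 20.0
```

The pin is gripped (21 mm). I'll lift it and carry it over the hole.

Request:
play_rows(
  travel=[
    [0,0,-0.5],
    [0,0,-0.9],
    [0,0,-1],
    [0,0,-1],
    [0,0,-1],
    [0,0,-1],
    [0,0,-0.6],
    [0,0,0],
  ],
  twist=[0,0,0,0,0,0,0,0],
)

```text
t: 9.07
eef_pos: [0.4891, 0.338, 0.2015]
ee_rot: [-3.14, -0.001, -0.192]
force: [-0.1, 0.2, -1.3]
width: 0.0214
gripper_force: 20.0
```

Request:
play_rows(
  travel=[
    [0.5,0.6,0],
    [0.8,0.9,0],
    [0.8,0.9,0],
    [0.8,0.9,0],
    [0.8,0.9,0],
    [0.8,0.9,0],
    [0.8,0.9,0],
    [0.8,0.9,0],
  ],
  twist=[0,0,0,0,0,0,0,0],
)

```text
t: 10.07
eef_pos: [0.6055, 0.1372, 0.1988]
ee_rot: [3.14, 0.002, -0.192]
force: [0.2, -0.3, -0.5]
width: 0.0213
gripper_force: 20.0
```

Request:
play_rows(
  travel=[
    [0.8,0.9,0],
    [0.8,0.9,0],
    [0.8,0.9,0],
    [0.8,0.9,0],
    [0.54,0.56,0],
    [0,0,0.4],
    [0,0,0],
    [0,0,0],
  ],
  twist=[0,0,0,0,0,0,0,0],
)

```text
t: 11.08
eef_pos: [0.6772, 0.02, 0.1902]
ee_rot: [3.141, 0.0, -0.191]
force: [-0.0, -1.0, -0.5]
width: 0.0212
gripper_force: 20.0
```

```bash
python3 - <<'E'
from h import *
delta([.678,.020,.21])
f=grab('top');g=grab('scene')
p=arm.get_state()['eef_pos']
for c,F in (('top',f),('scene',g)):
    print(c,'hole',proj(F,[.6791,.0195,.108]),'pin head c,tip', proj(F,[p+[0,0,.03],p+[0,0,-.0044],p-[0,0,.0444]]))
R=lambda i,w,h:cv2.resize(i,(w,h),interpolation=cv2.INTER_CUBIC)
cv2.imwrite('pics/m5.png',np.hstack([R(f['pixels'][160:260,240:340],300,300),R(g['pixels'][190:265,335:410],500,500)[:300*0+500]] if 0 else [R(g['pixels'][180:270,330:420],590,590)])[:,:,::-1])
for n in ['pin']:
  for c in ['top','scene']: print(c,[(round(b['confidence'],2),np.round(b['extent'],1).tolist()) for b in models.boxes_of(n,c)[:3]])
E
```

```text
t 11.07 p [0.6772 0.02   0.1902] rot [ 3.141  0.    -0.191] F [-0.  -1.  -0.5] w 0.0212 units [ 0.03 -0.01 -0.79]
top hole [[297.7427469  202.28330388]] pin head c,tip [[295.76048878 187.05336942]
 [296.34324455 192.24507391]
 [296.97775536 197.89784061]]
scene hole [[367.47513671 252.43267048]] pin head c,tip [[373.09510628 215.54176131]
 [371.07984459 227.52151934]
 [368.91543244 240.3873058 ]]
top []
scene [(0.43, [372.0, 230.9, 11.4, 15.1])]
```

View pics/m5.png

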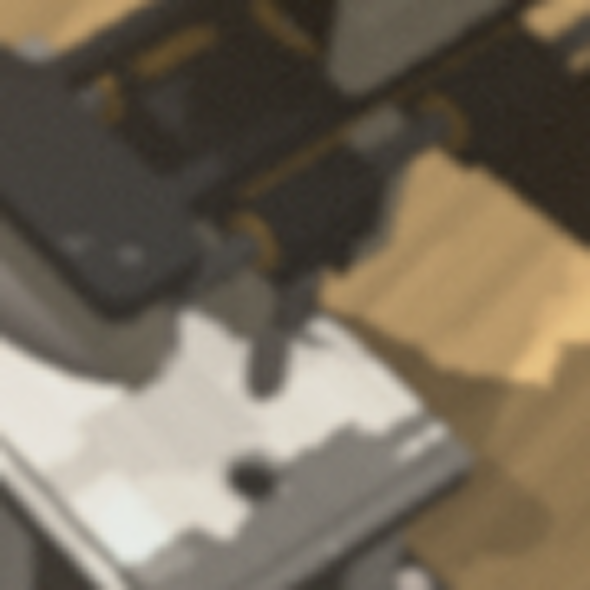

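```bash
python3 - <<'E'
from h import *
g=grab('scene')
G=cv2.cvtColor(g['pixels'],cv2.COLOR_RGB2GRAY).astype(int)
print(G[228:262,362:380])
H=ray(g,[[368.3,252.6]],.108)
for q in ([370.4,240.2],[370.5,239.2]): print(ray(g,[q],.1458)-H,H)
E
```

```text
[[123 108  94  91  92  94  95  94  90  80  68  69  71  72  80 102 124 132]
 [165 141 113  96  91  93  96  94  88  78  69  69  73  81 101 140 167 174]
 [190 171 143 115  99  98  94  91  86  82  79  79  83  91 116 150 178 191]
 [198 190 173 149 130 118  99  90  84  86  86  89 101 116 121 135 160 181]
 [201 200 191 180 168 149 114  88  84  85  86 100 131 151 147 143 155 175]
 [201 201 198 195 187 164 118  89  83  85  88 107 149 179 185 180 183 191]
 [201 202 202 199 191 164 117  86  86  84  89 113 159 190 200 200 200 202]
 [202 202 201 202 192 162 114  84  84  84  92 122 166 197 205 206 209 212]
 [202 203 205 206 193 158 111  86  85  87  95 131 177 203 212 213 216 218]
 [203 206 210 211 193 152 104  85  82  85 100 143 187 212 218 219 220 218]
 [201 206 212 211 192 152 106  84  85  89 113 161 201 218 221 222 222 221]
 [198 201 205 207 195 165 120  92  90 104 139 180 212 220 221 220 221 222]
 [196 198 200 202 199 183 150 124 116 138 173 202 217 220 221 221 221 221]
 [198 198 197 200 201 198 185 171 165 180 200 213 218 219 219 220 221 220]
 [199 198 196 197 200 205 208 205 204 208 214 216 
[... 904 characters left out ...]
122 121 122 123 123]
 [216 213 197 170 132 100  77  72  78  94 117 129 127 123 122 121 122 124]
 [219 217 212 201 178 147 113  95 101 109 119 124 125 123 122 122 122 122]
 [219 219 218 214 203 175 137 118 118 120 122 123 124 123 124 124 123 120]
 [220 220 220 216 203 177 142 125 123 124 124 122 124 123 125 123 121 121]
 [218 220 219 211 189 157 132 123 122 124 122 123 124 124 122 123 120 114]
 [209 216 217 199 164 135 124 124 122 124 124 122 123 123 120 117 113 109]
 [178 199 205 182 147 127 122 123 123 124 122 123 124 121 117 114 111 113]]
[[-0.00143602  0.00229956  0.0378    ]] [[0.68049639 0.02025113 0.108     ]]
[[-0.00267666  0.00417274  0.0378    ]] [[0.68049639 0.02025113 0.108     ]]
```

The crop shows the pin tip at scene pixel (370,240) and the hole at (368.4,252.6), so they are nearly aligned. I'll shift slightly, drop to just above the plate and compare again without parallax.

Request:
play_rows(
  travel=[
    [0.08,0.06,0.4],
    [0,0,0.4],
    [0,0,0.4],
    [0,0,0.1],
    [0,0,0],
  ],
  twist=[0,0,0,0,0],
)

```text
t: 11.95
eef_pos: [0.6792, 0.0174, 0.1575]
ee_rot: [3.141, 0.0, -0.192]
force: [0.8, -0.3, -0.3]
width: 0.0216
gripper_force: 20.0
```

```bash
python3 - <<'E'
from h import *
delta([.678,.020,.1568])
g=grab('scene')
G=cv2.cvtColor(g['pixels'],cv2.COLOR_RGB2GRAY).astype(int)
print(G[238:260,360:380])
E
```

```text
t 11.95 p [0.6792 0.0174 0.1575] rot [ 3.141  0.    -0.192] F [ 0.8 -0.3 -0.3] w 0.0216 units [-0.07 -0.09  0.03]
[[ 78  82  85  88  92  92  93  91  82  71  58  57  61  63  66  91 139 186
  204 205]
 [102  91  88  90  92  92  94  93  88  76  64  60  63  66  75 104 155 191
  205 206]
 [136 105  90  90  90  93  94  94  91  79  68  62  66  70  87 127 172 199
  207 209]
 [167 136 106  92  91  93  94  93  89  80  67  65  70  81 108 153 189 209
  214 213]
 [188 168 134 107  94  94  95  90  86  81  74  77  91 113 146 177 202 210
  207 204]
 [198 188 167 136 113 104  94  88  84  83  81  89 118 155 183 199 200 193
  184 177]
 [200 197 187 170 150 131 107  88  83  85  85 101 141 182 202 202 184 158
  148 143]
 [199 200 199 190 182 157 116  86  84  82  87 107 150 185 194 183 157 134
  124 127]
 [201 199 200 198 192 166 118  86  81  82  88 107 141 162 158 146 132 124
  123 122]
 [199 199 198 199 190 164 114  84  82  83  87 103 122 130 125 122 121 121
  123 121]
 [197 198 200 196 184 152 106  84  85  85  86  93 107 110 111 113 118 121
  123 122]
 [199 199 198 191 172 136  99  81  83  85  85  91 1
[... 184 characters left out ...]
 123 124
  123 122]
 [200 198 192 172 136  92  65  66  67  67  68  80  95 107 116 121 124 124
  122 123]
 [201 199 194 178 141  95  59  54  55  56  54  69  88 105 116 118 121 121
  123 124]
 [207 202 197 185 161 119  76  57  48  53  56  70  91 110 118 120 121 122
  122 124]
 [214 212 207 199 183 151 105  75  65  68  74  88 104 116 121 123 118 120
  119 121]
 [219 217 216 211 196 165 126  99  92  93 100 107 117 121 122 121 120 121
  121 121]
 [219 220 218 209 187 152 126 115 114 113 118 120 121 121 122 121 122 122
  120 121]
 [215 217 211 190 159 131 122 121 121 121 121 123 122 122 120 123 122 120
  122 119]
 [193 197 184 159 136 124 121 122 119 120 122 122 122 122 122 123 122 120
  119 113]]
```

Request:
play_rows(
  travel=[
    [0.04,0.03,0.1],
    [0,0,0.1],
    [0,0,0.1],
    [0,0,0.1],
    [0,0,0.1],
    [0,0,0],
  ],
  twist=[0,0,0,0,0,0],
)

```text
t: 12.75
eef_pos: [0.6801, 0.0167, 0.1453]
ee_rot: [-3.141, -0.0, -0.192]
force: [0.1, 0.2, -0.7]
width: 0.0209
gripper_force: 20.0
```

Request:
play_rows(
  travel=[
    [0,0,0.15],
    [0,0,0.15],
    [0,0,0.15],
    [0,0,0],
  ],
  twist=[0,0,0,0],
)

```text
t: 13.25
eef_pos: [0.6797, 0.0165, 0.1333]
ee_rot: [3.141, 0.001, -0.192]
force: [0.5, 0.8, -1.8]
width: 0.0215
gripper_force: 20.0
```

Request:
play_rows(
  travel=[
    [0,0,0.15],
    [0,0,0.15],
    [0,0,0.15],
    [0,0,0.15],
    [0,0,0.1],
    [0,0,0],
  ],
  twist=[0,0,0,0,0,0],
)

```text
t: 14.0
eef_pos: [0.6799, 0.0165, 0.1161]
ee_rot: [3.141, 0.001, -0.192]
force: [0.9, 0.9, -1.3]
width: 0.0211
gripper_force: 20.0
```

Request:
play_rows(
  travel=[
    [0,0,0.08],
    [0,0,0.06],
    [0,0,0],
  ],
  twist=[0,0,0],
)

```text
t: 14.38
eef_pos: [0.6801, 0.0167, 0.113]
ee_rot: [-3.141, -0.0, -0.192]
force: [0.4, 1.9, -1.4]
width: 0.0213
gripper_force: 20.0
```

Request:
play_rows(
  travel=[
    [0,0,0.05],
    [0,0,0],
  ],
  twist=[0,0],
)

```text
t: 14.62
eef_pos: [0.6803, 0.0167, 0.1124]
ee_rot: [-3.141, -0.001, -0.192]
force: [-1.5, 3.1, 4.2]
width: 0.0211
gripper_force: 20.0
```

Contact force shows the head on the plate, so I'll press slightly and release.

Request:
play_rows(
  travel=[
    [0,0,0.03],
    [0,0,0],
  ],
  twist=[0,0],
)

```text
t: 14.88
eef_pos: [0.6804, 0.0166, 0.1122]
ee_rot: [-3.141, -0.001, -0.191]
force: [-3.3, 2.6, 8.0]
width: 0.0208
gripper_force: 20.0
```

Request:
play_rows(
  travel=[
    [0,0,0],
    [0,0,0],
    [0,0,0],
    [0,0,0],
    [0,0,-0.4],
    [0,0,-0.8],
    [0,0,-1],
    [0,0,-1],
  ],
  twist=[0,0,0,0,0,0,0,0],
  fingers=0.5,
)

```text
t: 15.88
eef_pos: [0.6802, 0.0166, 0.1927]
ee_rot: [-3.142, -0.001, -0.192]
force: [0.5, -0.1, -0.2]
width: 0.0436
gripper_force: 0.0
```

```bash
python3 - <<'E'
from h import *
j=np.array([.6104,.0328]);w=-.19
for y in (-.118,-.122):
  print('handle',j+[np.cos(w)*-.12-np.sin(w)*y,np.sin(w)*-.12+np.cos(w)*y])
delta([.47,-.062,.19])
g=grab('scene')
for n in ['pin','handle']:print([(round(b['confidence'],2),np.round(b['extent'],1).tolist()) for b in models.boxes_of(n,'scene')[:3]])
print('home head expected',proj(g,[[.68,.018,.138],[.68,.018,.108]]))
E
```

```text
handle [ 0.47027414 -0.06041343]
handle [ 0.46951871 -0.06434145]
t 15.88 p [0.6802 0.0166 0.1927] rot [-3.142e+00 -1.000e-03 -1.920e-01] F [ 0.5 -0.1 -0.2] w 0.0436 units [-7.66  4.69  0.11]
[(0.65, [366.1, 246.4, 13.2, 14.3]), (0.45, [346.6, 240.9, 111.3, 80.4])]
[(0.72, [262.0, 231.9, 22.2, 13.6])]
home head expected [[368.85475468 244.39018296]
 [367.35542055 253.1938976 ]]
```

Request:
play_rows(
  travel=[
    [0,0,-0.5],
    [0,0,-0.5],
    [0,0,0],
    [0,0,0],
    [0,0,0],
    [0,0,0],
    [0,0,0],
    [0,0,0],
  ],
  twist=[1,1,1,1,1,1,1,1],
)

```text
t: 17.02
eef_pos: [0.6797, 0.0166, 0.2154]
ee_rot: [3.14, 0.0, -1.397]
force: [0.7, -0.9, -0.2]
width: 0.0438
gripper_force: 0.0
```

Request:
play_rows(
  travel=[
    [0,0,0],
    [0,0,0],
    [0,0,0],
  ],
  twist=[1,1,0.46],
)

```text
t: 17.4
eef_pos: [0.6797, 0.0165, 0.2154]
ee_rot: [3.14, -0.0, -1.764]
force: [0.8, 0.3, 0.6]
width: 0.0441
gripper_force: 0.0
```

```bash
python3 - <<'E'
from h import *
delta([.4705,-.064,.13]);print(arm.get_state()['q'].round(2))
E
```

```text
t 17.4 p [0.6797 0.0165 0.2154] rot [ 3.14  -0.    -1.764] F [0.8 0.3 0.6] w 0.0441 units [4.77 7.59 3.41]
[ 0.31  0.37  0.03 -0.   -1.23 -0.5 ]
```

Request:
play_rows(
  travel=[
    [0.6,0.8,0],
    [0.6,0.97,0],
    [0.6,0.97,0],
    [0.6,0.97,0],
    [0.6,0.97,0],
    [0.6,0.97,0],
    [0.6,0.97,0],
    [0.57,0.97,0],
  ],
  twist=[0,0,0,0,0,0,0,0],
)

```text
t: 18.4
eef_pos: [0.47, -0.065, 0.2157]
ee_rot: [3.141, -0.0, -1.761]
force: [-0.8, -0.2, -0.3]
width: 0.044
gripper_force: 0.0
```

Request:
play_rows(
  travel=[
    [0,0,0.7],
    [0,0,0.9],
    [0,0,0.9],
    [0,0,0.9],
    [0,0,0],
  ],
  twist=[0,0,0,0,0],
)

```text
t: 19.02
eef_pos: [0.4697, -0.065, 0.1295]
ee_rot: [3.138, -0.001, -1.761]
force: [0.3, -0.6, -0.0]
width: 0.0442
gripper_force: 0.0
```

```bash
python3 - <<'E'
from h import *
delta([.4705,-.064,.042])
g=grab('scene');R=lambda i,w,h:cv2.resize(i,(w,h),interpolation=cv2.INTER_CUBIC)
cv2.imwrite('pics/m6.png',R(g['pixels'][180:300,240:400],800,600)[:,:,::-1])
E
```

```text
t 19.02 p [ 0.4697 -0.065   0.1295] rot [ 3.138e+00 -1.000e-03 -1.761e+00] F [ 0.3 -0.6 -0. ] w 0.0442 units [-0.05 -0.02  3.5 ]
```

View pics/m6.png

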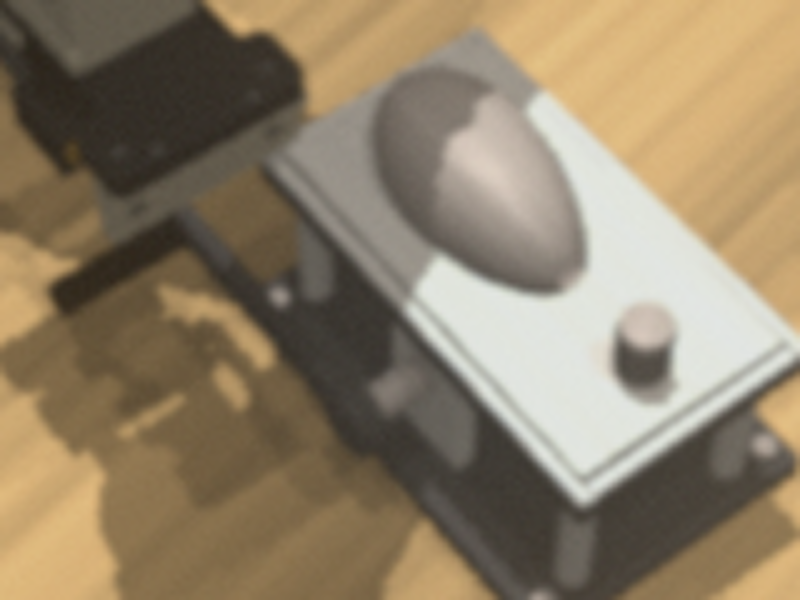

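The pin is home with its head flat on the plate (crop (643,350)), and the gripper is over the grip. I'll descend to grasp it.

Request:
play_rows(
  travel=[
    [0,0,0.6],
    [0,0,0.8],
    [0,0,0.8],
    [0,0,0.6],
    [0,0,0.3],
    [0,0,0.2],
    [0,0,0.2],
    [0,0,0],
  ],
  twist=[0,0,0,0,0,0,0,0],
)

```text
t: 20.08
eef_pos: [0.4713, -0.0647, 0.0436]
ee_rot: [3.142, -0.0, -1.761]
force: [-0.4, 0.0, 0.2]
width: 0.0439
gripper_force: 0.0
```

Request:
play_rows(
  travel=[
    [0,0,0],
    [0,0,0],
    [0,0,0],
    [0,0,0],
    [0,0,0],
  ],
  twist=[0,0,0,0,0],
  fingers=0,
  newtons=25,
)

```text
t: 20.7
eef_pos: [0.4681, -0.0644, 0.0427]
ee_rot: [3.137, -0.001, -1.762]
force: [-9.0, 6.6, 3.3]
width: 0.0152
gripper_force: 25.0
```

Request:
play_rows(
  travel=[
    [0,0.08,-0.47],
    [0,-0.07,-0.47],
    [0,-0.11,-0.46],
    [0,-0.16,-0.44],
    [0,0,0],
  ],
  twist=[0,0,0,0,0],
)

```text
t: 21.32
eef_pos: [0.4776, -0.066, 0.0903]
ee_rot: [-3.141, 0.0, -1.761]
force: [-1.9, 1.1, -3.4]
width: 0.0149
gripper_force: 25.0
```

Request:
play_rows(
  travel=[
    [0,-0.2,-0.43],
    [0,-0.24,-0.4],
    [0,-0.28,-0.38],
    [0,-0.32,-0.35],
    [0,-0.35,-0.32],
    [0,-0.38,-0.28],
    [0,0,0],
  ],
  twist=[0,0,0,0,0,0,0],
)

```text
t: 22.2
eef_pos: [0.5218, -0.0745, 0.1438]
ee_rot: [-3.141, -0.0, -1.761]
force: [-0.4, -0.9, -6.5]
width: 0.0151
gripper_force: 25.0
```

Request:
play_rows(
  travel=[
    [0,-0.4,-0.24],
    [0,-0.43,-0.2],
    [0,-0.44,-0.16],
    [0,-0.46,-0.11],
    [0,-0.47,-0.06],
    [0,-0.45,-0.02],
    [0,0,0],
    [0,0,0],
  ],
  twist=[0,0,0,0,0,0,0,0],
)

```text
t: 23.2
eef_pos: [0.5858, -0.0868, 0.1631]
ee_rot: [3.141, -0.0, -1.761]
force: [-3.9, 0.3, -8.1]
width: 0.0154
gripper_force: 25.0
```

```bash
python3 - <<'E'
from h import *
delta([.4681+.12*.982,-.0644-.12*.189,.1627])
g=grab('scene');f=grab('top');R=lambda i,w,h:cv2.resize(i,(w,h),interpolation=cv2.INTER_CUBIC)
cv2.imwrite('pics/m7.png',R(g['pixels'][170:300,250:420],785,600)[:,:,::-1])
for n in ['handle','lever','pin']:print(n,[(round(b['confidence'],2),np.round(b['extent'],1).tolist()) for b in models.boxes_of(n,'scene')[:3]])
E
```

```text
t 23.2 p [ 0.5858 -0.0868  0.1631] rot [ 3.141 -0.    -1.761] F [-3.9  0.3 -8.1] w 0.0154 units [ 0.01 -0.01  0.02]
handle []
lever [(0.81, [300.2, 255.1, 50.0, 34.6])]
pin [(0.59, [367.9, 242.7, 13.5, 17.0])]
```

View pics/m7.png

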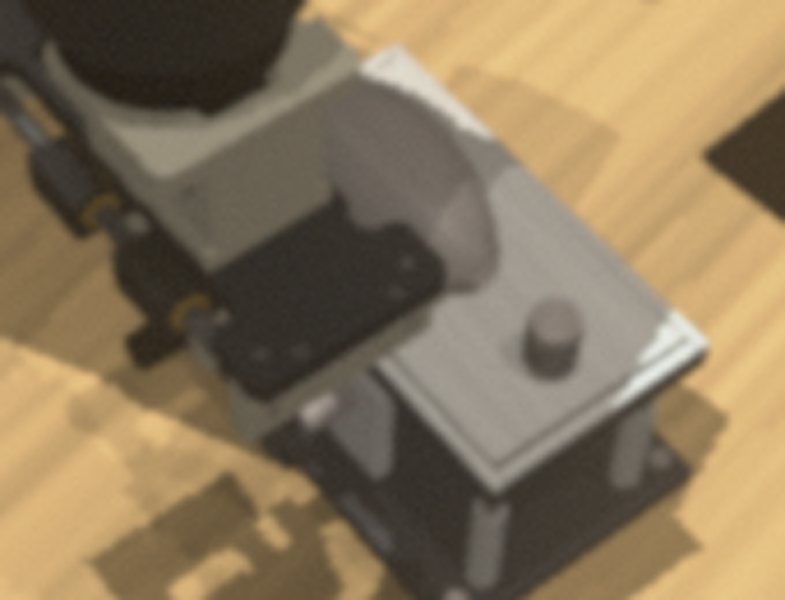

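The deck is raised, the pin still sits flush (crop (552,340)), and the gripper holds the lever. The measured grip points fit a 120 mm circle with the lever upright, so I'm handing in.

```bash
python3 -c "
from station import arm
print(arm.job_done())"
```

```text
the job is handed in; nothing more can be done
None
```

The pin is fully home and was released while the lever was still down; the lever now stands straight up with the deck raised, the gripper is holding its black grip, and the job is handed in.

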